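# Twist a steamed potato's tray out of its bayonet lock and lift it off level

## Robot

A 7-joint arm with a two-finger parallel gripper is mounted at the origin on a cart in front of the work surface, level with it; the furniture and walls round the work are solid. World frame = base frame: x ahead of the robot, y to its left, z up, the work surface at z = 0. Lengths are in m, angles in degrees, forces in N, time in s.
With the tool pointing down it reaches from about 0.35 to 0.9 m from the base axis. Payload 19.9 kg.
Tool frame: the origin (TCP) lies on the centre line of the jaws, within the pads' length; the fingertips stand 22 mm ahead of it and the grasp point (between the pads) lies 3 mm ahead of it; z points along the fingers, y is the line along which they close (so a half turn about z gives the same grasp; the last joint's range is limited). The gripper opens to 85 mm and grips with 20 to 120 N. Pads are 22 mm wide; open, the fingers measure 114 mm over their backs; the gripper's body (76 mm by 85 mm) begins 54 mm behind the grasp point. The pads swing forward as they close: fully open they stand 13 mm farther back than shut.
Start: joints at [74.341, 23.915, -0.59, 92.452, 0.269, 63.638, -3.037], TCP at [0.144, -0.608, 0.253] pointing down, gripper open.
Joint ranges: [-161.28, 161.28], [-22.2, 115.67], [-73.04, 71.86], [3.21, 147.25], [-68.34, 248.33], [10.77, 114.83], [-161.83, 161.83]. Speed limits (degrees/s): [108.29, 108.29, 136.94, 136.94, 172.46, 172.46, 172.46].

## Interface

Orientations are given as [roll, pitch, yaw] about the fixed x, y, z axes, in that order (R = Rz(yaw) Ry(pitch) Rx(roll)).
In Python, from workcell import r gives the robot as it stands.
- The arm moves only by the tool drive_tool, never from a script. Its argument "increments" is a list of rows, each a list of 7 numbers: the shift along the tool's x, y, z in normalised numbers (1 is 600 mm), then the turn, a rotation vector about the tool's x, y, z in normalised numbers (1 is 2 rad), then the closure, from -1 (fully open) to 1 (shut). A call has 1 to 5 rows; each row is the pose to reach, as a shift and turn from the pose commanded when the call began, along the tool's axes at that moment; what a row does not reach only later rows make up. A row lasts 1/12 s, in which the tool goes at most 41.7 mm and 7.16 degrees, less where a joint would pass 70% of its speed; a pose out of reach is approached as far as the arm can. Shift and turn numbers lie between -1 and 1, and a call with a number outside is refused. A call with a gripper value outside its range is refused whole. The fingers move at their own pace and stop on an object; "grip_force" is the grip in N (left out, the last holds). Time passes only in rows, so rows that repeat a pose let the fingers close. It gives the time, the measured TCP pose, the force, the opening and the grip force at its end, in the units of the state.
- r.state(): the state, without advancing time (a new reading comes with each control period).
- r.snapshot(name): name is "scene" or "top"; returns a dict with "image" (384x512x3 uint8, blue, green, red), "vfov" (degrees; the focal length in pixels is half the picture's height over the tangent of half this angle, whatever the lens; pixels are square), "cx", "cy" (the principal point, pixels), "dist_coeffs" ([k1, k2, p1, p2, k3] as OpenCV has them; the pictures are not rectified), "position" and "attitude" of the camera in the world. Camera axes: x right, y down, z forward; pixel columns grow to the right and rows downward; lengths in m; the calibration is good to about 2 mm. A picture is of the moment at which its call begins. There is no depth.
- r.hand_in(): hands the job in; it is judged then, once.
Trained networks look in the newest picture that a camera, given by its name, has taken for a name from the list of things; names that differ only in an ending like _2 or _b are one class to them, and where a whole thing is asked for, a point or a joint stands for the part that bears it (a point fixed in the world has none). Each returns a list of dicts, best first, with "p" (0 to 1); they miss things now and then, are a little off and sometimes report something else, mostly with a low value. They report only what shows in the picture. A call takes as long as a camera call. They do not tell look-alikes from the thing itself.
- r.find_in(camera, label): "box" ([centre column, centre row, width, height] in pixels, round what is visible of it).
- r.spot_point(camera, label): "xy" ([column, row] in pixels: a listed point, or the origin of a listed thing).
The state is a dict: "t": time; "joint_pos": joint angles; "dq": joint speeds; "effort": joint torques, N m; "ee_pos": TCP position; "orientation": TCP orientation; "force": force on the tool from outside, world axes, zero at the start; "wrist_torque": the same for the moment, N m; "grip_width": finger opening in m; "grip_force": force on a finger pad.
Only numpy, scipy, OpenCV 4.12 (cv2) and the standard library are available. Lean on these libraries where they do the work, as an engineer would, in place of code of your own. Each camera call takes 0.05 s, during which the arm holds its last target. There are 200 camera calls.

## Task

The potato is steamed. Switch the steamer off by pressing its push button fully down and letting it spring back; then take the steaming tray by its arched handle, turn it a quarter turn anticlockwise (seen from above) as far as its stop so that its two lugs come free of the bayonet collar, and lift it straight up by about 10 cm. Keep the tray level and the loose potato in its middle all the while, leave everything else where it stands, and finish while still holding the tray level and still in the air over the steamer.

Things in the scene. Friction and masses are not known exactly. Their poses are not given: they have to be found in the camera images.
- steamer: Countertop steamer, a white round base 192 mm across, fixed to the worktop. Origin: centre of its underside, on the worktop; z up, the tray's turning axis. Its -x axis points to the nose (62 mm wide, top 42 mm high, reaching 159 mm from the axis) that carries the push button. A bayonet collar stands round the tray: inner radius 79, outer 96, top 66.5 mm above the worktop
- collar_notch (a point): Top of the collar above the place where a lug stops in one of the collar's two notches; this one is on the steamer's -x side, the other across from it on +x. Each notch is 37 degrees wide; only there can a lug rise, elsewhere a ledge covers it
- stop_button_top (a point): Centre of the top face of the round black push button (26 mm across) on the steamer's nose, 128 mm from the steamer's axis in the direction of its -x axis; it faces straight up and is pushed straight down
- stop_button (a joint): Travel of the push button in m: 0 up, 0.006 fully down; a spring, about 5 N when fully down, brings it back up
- tray: Round dished steel tray, 144 mm across, 0.3 kg, loose; its foot (80 mm across) sits 8 mm deep in a recess of the steamer with 2 mm of play, 37 mm above the worktop. Origin: centre of the foot's underside; z up. The top slopes to the middle at 6 degrees out to radius 26 mm, 15 degrees beyond; rim 28 mm above the origin. At the start its axes are parallel to the steamer's
- tray_lug (a point): Outer end of one of the tray's two lugs (20 mm wide, 5 mm thick), on the tray's +y side, 88 mm from its axis; the other is at -y. At the start both are locked under ledges of the collar (2.5 mm of play up, 2 degrees clockwise). Turned about +z, anticlockwise from above, they come to the notches: free to rise from about 70 degrees on, stop at about 92 degrees
- tray_grip (a point): Middle of the black grip on top of the thin arched handle that spans the tray along its y axis (feet at y = +-66 mm), 98 mm above the tray's origin: a rounded bar 52 mm long (along the tray's y axis), 12 mm thick (along the tray's x axis) and 16 mm high, free on both sides and above; clear space of 42 mm between it and the potato
- tray_mid (a point): Middle of the tray's dished top, 13 mm above the tray's origin
- potato_center (a point): Centre of the small round potato, a loose ball 34 mm in diameter, 30 g, which rests in the middle of the tray and rolls if the tray tilts or jerks
- dome_lid: Clear dome lid of the steamer, 151 mm across, 94 mm high with its knob, standing on the worktop to the steamer's left; a bystander. Origin: centre of the underside
- small_bowl: White bowl, 114 mm across, 56 mm high; a bystander. Origin: centre of the underside
- salt_shaker: Glass salt shaker with a metal cap, 44 mm across, 90 mm high; a bystander. Origin: centre of the underside
- garlic: Head of garlic, 60 mm; a bystander. Origin: centre of the underside
- tomato_tin: Low tin, 75 mm across, 58 mm high; a bystander. Origin: centre of the underside
- onion: Onion, 75 mm; a bystander. Origin: centre of the underside
Mind the look-alikes: they are no part of the job. Of the things that look like the part that bears potato_center, the smallest one is meant.

How it is judged:
By the outcome, as a careful person would: the job done as asked, in the order asked, and still so for the second after the job is handed in, while the arm keeps its last pose, push and grip.
It also fails if it takes over 48 s, if anything falls off the work surface, if the arm or the gripper's body presses on something with over 40 N, if the wrist force passes 120 N, or if a joint passes its speed limit or range.

## Working session

There is one attempt and no reset: what is moved stays moved. The work goes in short steps, Python scripts to look and compute and a tool call to move; the robot and the scene stay as the last step left them, time stands still between calls to the robot, and variables do not carry over. Pictures are saved under pics/ and viewed, at most 10 in all, crops included, and the job is handed in when it is done.

Besides the shell and the picture viewer there is one more tool, called after "Call:" as name([rows], argument=value, ...), one row to a line, values as JSON. drive_tool: Moves the arm, as the interface text tells. Its arguments: {"type":"object","properties":{"increments":{"type":"array","items":{"type":"array","items":{"type":"number"}}},"grip_force":{"type":"number"}},"required":["increments"]}

```bash
mkdir -p pics; ls
cat > h.py <<'E'
import numpy as np, cv2
from scipy.spatial.transform import Rotation as R
from workcell import r
def cam(name):
    s=r.snapshot(name); return s
def K(s):
    f=s["image"].shape[0]/2/np.tan(np.radians(s["vfov"])/2)
    return np.array([[f,0,s["cx"]],[0,f,s["cy"]],[0,0,1]])
def Rot(s):
    a=np.array(s["attitude"],float)
    if a.shape==(3,3): return a
    return R.from_euler("xyz",a,degrees=True).as_matrix()
def ray(s,px):
    u=cv2.undistortPoints(np.array([[px]],float),K(s),np.array(s["dist_coeffs"],float))[0,0]
    d=Rot(s)@np.array([u[0],u[1],1]); return np.array(s["position"],float),d/np.linalg.norm(d)
def atz(s,px,z):
    o,d=ray(s,px); return o+d*(z-o[2])/d[2]
def tri(rays):
    A=sum(np.eye(3)-np.outer(d,d) for o,d in rays); b=sum((np.eye(3)-np.outer(d,d))@o for o,d in rays)
    x=np.linalg.solve(A,b); return x,[np.linalg.norm((np.eye(3)-np.outer(d,d))@(x-o)) for o,d in rays]
def proj(s,P):
    M=Rot(s).T; t=-M@np.array(s["position"],float)
    return cv2.projectPoints(np.array(P,float).reshape(-1,3),cv2.Rodrigues(M)[0],t,K(s),np.array(s["dist_coeffs"],float))[0][:,0]
E
python3 - <<'E'
from h import *
S={}
for c in("scene","top"):
    s=S[c]=cam(c); cv2.imwrite(f"pics/{c}0.png",s["image"])
    print(c,{k:v for k,v in s.items() if k!="image"})
    for l in("steamer","stop_button_top","tray","tray_grip","tray_lug","tray_mid","potato_center","collar_notch","dome_lid"):
        print(l,[(np.round(d["xy"],1).tolist(),round(d["p"],2)) for d in r.spot_point(c,l)[:5]])
print(r.state())
E
```

```text
pics
scene {'vfov': 43.35439831175097, 'cx': 259.1159859845394, 'cy': 185.75660110300743, 'dist_coeffs': array([0.05724669, 0.        , 0.        , 0.        , 0.        ]), 'position': array([-0.18562875,  0.5231666 ,  1.11547782]), 'attitude': array([-138.37886979,    1.04995245, -125.84486061])}
steamer [([250.7, 199.8], 0.71)]
stop_button_top [([269.5, 213.4], 0.58)]
tray [([252.1, 190.8], 0.79)]
tray_grip [([246.8, 165.8], 0.91), ([250.4, 197.7], 0.38)]
tray_lug [([221.0, 199.0], 0.64)]
tray_mid [([250.6, 190.2], 0.67)]
potato_center [([250.9, 182.5], 0.68), ([194.0, 161.6], 0.47), ([306.7, 240.5], 0.47)]
collar_notch [([268.7, 204.6], 0.78), ([251.8, 189.8], 0.31)]
dome_lid [([183.0, 220.1], 0.88)]
top {'vfov': 57.845202808623945, 'cx': 256.22071199513965, 'cy': 192.7733949193803, 'dist_coeffs': array([-0.05630531,  0.        ,  0.        ,  0.        ,  0.        ]), 'position': array([0.47175335, 0.01201483, 1.20649834]), 'attitude': array([-175.67589442,   -0.20076644,  -89.02322396])}
steamer [([231.3, 174.3], 0.19)]
stop_button_top [([247.8, 218.1], 0.43)]
tray [([255.0, 1
[... 320 characters left out ...]
5)]
{'t': 1.0, 'joint_pos': array([74.34010824, 23.91441013, -0.59131291, 92.45321179,  0.27019947,
       63.63617055, -3.03880308]), 'dq': array([-0.07526278, -0.06333831,  0.05681764, -0.07407755,  0.04993058,
       -0.08028152,  0.0408156 ]), 'effort': array([ 9.99167059e-04, -8.64200521e+01,  6.78626988e-01, -4.35204256e+01,
        1.90173631e-02,  1.96360226e-03, -3.98767065e-05]), 'ee_pos': array([ 0.14360019, -0.60826734,  0.2532638 ]), 'orientation': array([-1.79997717e+02,  2.51812257e-03,  1.32816400e+01]), 'force': array([ 0.23571454, -0.59361153,  0.70374925]), 'wrist_torque': array([-0.02356677, -0.00311719,  0.02684608]), 'grip_force': 0.0, 'grip_width': 0.08523471135532447}
```

Run:
```python
import cv2,numpy as np
a=cv2.imread("pics/scene0.png");b=cv2.imread("pics/top0.png")
c=np.vstack([np.hstack([cv2.resize(a[110:290,120:380],(400,277)),cv2.resize(b[90:270,130:390],(400,277))]),np.hstack([cv2.resize(a,(400,300)),cv2.resize(b,(400,300))])])
cv2.imwrite("pics/v1.png",c)
```

```text
(no output)
```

View pics/v1.png

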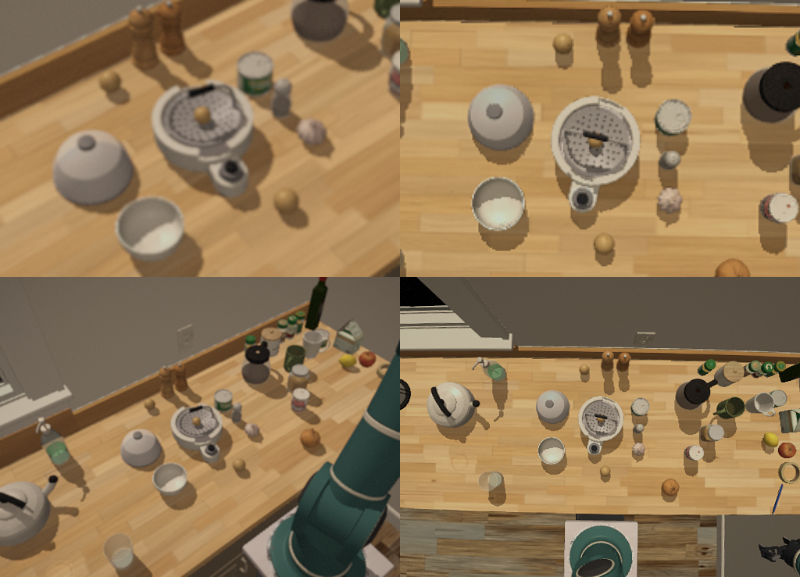

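```bash
cat > m.py <<'E'
from h import *
S={c:cam(c) for c in("scene","top")}
def best(c,l,k=0): return r.spot_point(c,l)
pts={}
for l in("steamer","stop_button_top","tray","tray_grip","tray_lug","tray_mid","collar_notch"):
    d={c:r.spot_point(c,l) for c in S}
    if all(d.values()):
        x,e=tri([ray(S[c],d[c][0]["xy"]) for c in S]); print(l,x.round(4),np.round(e,4))
    h=dict(steamer=0,stop_button_top=.046,tray=.037,tray_grip=.135,tray_lug=.055,tray_mid=.05,collar_notch=.0665)[l]
    for c in S:
        for q in d[c][:2]: print("   ",c,q["xy"],round(q["p"],2),atz(S[c],q["xy"],h).round(4))
E
python3 - <<'E'
from m import *
# refined: collar circle fit from top image; crop for view
im=S["top"]["image"]; cv2.imwrite("pics/t.png",im)
cv2.imwrite("pics/v2.png",np.hstack([cv2.resize(S["top"]["image"][140:232,214:304],None,fx=4.4,fy=4.4,interpolation=cv2.INTER_CUBIC),cv2.resize(S["scene"]["image"][140:232,205:295],None,fx=4.4,fy=4.4,interpolation=cv2.INTER_CUBIC)]))
E
```

```text
scene [252.1, 201.3] 0.91 [0.5919 0.0127 0.    ]
    scene [254.3, 187.6] 0.72 [ 0.6326 -0.0244  0.    ]
stop_button_top [0.4818 0.0279 0.0402] [0.0009 0.0009]
    scene [269.6, 218.8] 0.45 [0.4787 0.0313 0.046 ]
    top [250.5, 216.1] 0.47 [0.4813 0.0272 0.046 ]
tray [0.5954 0.0049 0.0369] [0.0023 0.0023]
    scene [254.0, 191.4] 0.64 [0.5938 0.0032 0.037 ]
    scene [321.2, 200.1] 0.61 [ 0.45   -0.1337  0.037 ]
    top [257.2, 182.0] 0.57 [0.5968 0.0067 0.037 ]
tray_grip [0.5951 0.0156 0.1448] [0.003 0.003]
    scene [248.0, 167.7] 0.77 [0.6049 0.0128 0.135 ]
    top [255.3, 179.4] 0.97 [0.5944 0.0132 0.135 ]
    top [232.1, 173.5] 0.94 [0.622  0.0911 0.055 ]
tray_mid [0.5976 0.014  0.0655] [0.0048 0.0048]
    scene [248.3, 185.8] 0.93 [0.6123 0.0102 0.05  ]
    scene [305.7, 185.2] 0.23 [ 0.5129 -0.1267  0.05  ]
    top [256.2, 181.7] 0.95 [0.5964 0.0102 0.05  ]
collar_notch [0.5078 0.0305 0.0735] [0.0039 0.0039]
    scene [265.0, 206.0] 0.78 [0.5099 0.0241 0.0665]
    scene [393.1, 210.3] 0.26 [ 0.2874 -0.2495  0.0665]
    top [248.6, 207.1] 0.82 [0.5105 0.0337 0.0665]
```

View pics/v2.png

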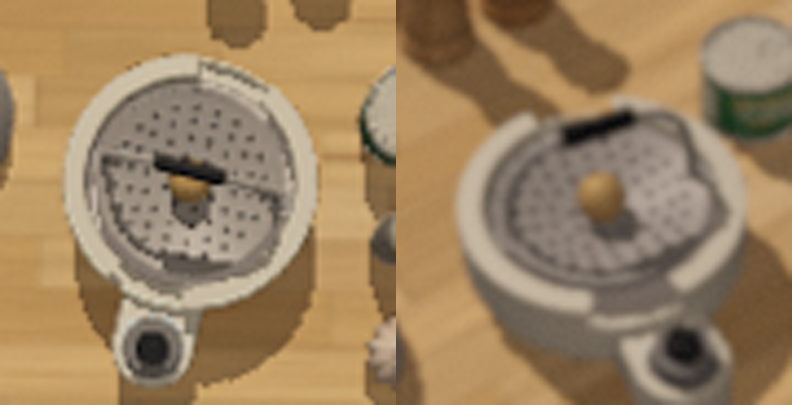

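```bash
cat > n.py <<'E'
from h import *
from scipy import ndimage
def blobs(s,box,th):
    x0,x1,y0,y1=box; im=s["image"][y0:y1,x0:x1].max(2)
    l,n=ndimage.label(im<th); out=[]
    for i in range(1,n+1):
        yy,xx=np.nonzero(l==i)
        if len(xx)>=8:
            ev,V=np.linalg.eigh(np.cov(np.array([xx,yy])))
            out.append((len(xx),xx.mean()+x0,yy.mean()+y0,V[:,1],np.sqrt(ev)))
    return sorted(out,key=lambda o:-o[0])
E
python3 - <<'E'
from n import *
S={c:cam(c) for c in("scene","top")}
for th in(45,60):
  for c,bt,gr in(("scene",(258,285,205,232),(235,265,155,180)),("top",(235,262,208,230),(240,275,165,190))):
    for n,b in(("btn",bt),("grip",gr)):
        for o in blobs(S[c],b,th)[:2]: print(th,c,n,o[0],np.round(o[1:3],2),o[3].round(3),o[4].round(2))
c=atz(S["top"],[257.4,181.25],.0665);print("axis",c)
print("axis edges",[atz(S["top"],p,.0665).round(4) for p in([214+64/4.4,181],[214+318/4.4,181],[257.4,140+55/4.4],[257.4,140+308/4.4])])
b=[ray(S["top"],[248.3,219.1]),ray(S["scene"],[270.2,218.4])];print("btn",tri(b),[atz(S[k],p,.046) for k,p in(("top",[248.3,219.1]),("scene",[270.2,218.4]))])
for p in ([155,160],[224,177],[189.5,168.5]): print("grip",atz(S["top"],[214+p[0]/4.4,140+p[1]/4.4],.139))
E
```

```text
45 scene btn 42 [270.07 218.48] [-0.735 -0.679] [1.76 1.95]
45 scene grip 46 [250.3  168.72] [-0.955  0.298] [0.9  4.48]
45 top btn 38 [248.03 218.76] [-0.713 -0.701] [1.74 1.79]
45 top grip 41 [256.78 178.59] [-0.974 -0.228] [0.75 4.73]
60 scene btn 53 [270.4  218.47] [0.659 0.752] [1.87 2.31]
60 scene grip 57 [249.86 168.84] [-0.958  0.288] [1.03 4.71]
60 top btn 43 [248.12 218.88] [0.707 0.707] [1.79 1.95]
60 top grip 51 [256.86 178.33] [-0.973 -0.233] [0.97 4.64]
axis [0.59619044 0.00625062 0.0665    ]
axis edges [array([0.5954, 0.1014, 0.0665]), array([ 0.5987, -0.089 ,  0.0665]), array([0.6922, 0.0079, 0.0665]), array([0.5014, 0.0047, 0.0665])]
btn (array([0.47135619, 0.03433423, 0.05779892]), [np.float64(0.0002964908326005009), np.float64(0.0002964908326005478)]) [array([0.47116882, 0.03432653, 0.046     ]), array([0.4788714 , 0.02911608, 0.046     ])]
grip [0.60302776 0.03213997 0.139     ]
grip [ 0.5918594  -0.01652895  0.139     ]
grip [0.59744019 0.00779676 0.139     ]
```

```bash
cat >> h.py <<'E'
def plan(wps,p=None,yaw=None):
    s=r.state()
    o=R.from_euler("xyz",s["orientation"],degrees=True) if p is None else R.from_euler("xyz",[180,0,yaw],degrees=True)
    p=np.array(s["ee_pos"] if p is None else p)
    print(f't={s["t"]:.2f} p={np.round(s["ee_pos"],4)} rpy={np.round(s["orientation"],2)} F={np.round(s["force"],1)} gw={s["grip_width"]:.4f} q={np.round(s["joint_pos"],1)}')
    for x,y,z,w in wps:
        q=R.from_euler("xyz",[180,0,w],degrees=True)
        d=o.inv().apply(np.array([x,y,z])-p)*1000; v=(o.inv()*q).as_rotvec()
        print(np.round(d,1),np.round(v,4)); p=np.array([x,y,z]); o=q
E
python3 - <<'E'
from h import *
S={c:cam(c) for c in("scene","top")}
print("grip",tri([ray(S["top"],[256.8,178.5]),ray(S["scene"],[250.1,168.8])]))
print("grip@.139",atz(S["top"],[256.8,178.5],.141),atz(S["scene"],[250.1,168.8],.137))
a=np.array([.144,-.608,.253,13.3]);b=np.array([.471,.034,.12,77.3])
plan([a+(b-a)*k/4 for k in(1,2,3,4)])
E
```

```text
grip (array([0.59793779, 0.00934987, 0.13414635]), [np.float64(0.0009460448702764481), np.float64(0.0009460448702765952)])
grip@.139 [0.5965554  0.00862119 0.141     ] [0.59628111 0.01155886 0.137     ]
t=2.00 p=[ 0.1436 -0.6083  0.2533] rpy=[-180.      0.     13.28] F=[ 0.2 -0.3 -0.4] gw=0.0855 q=[74.3 23.9 -0.6 92.5  0.3 63.6 -3. ]
[ 116.9 -137.6   33.5] [-0.      0.     -0.2796]
[ 149.8 -100.    33.2] [-0.      0.     -0.2793]
[171.6 -54.8  33.2] [ 0.      0.     -0.2793]
[180.   -5.4  33.2] [ 0.      0.     -0.2793]
```

The rows are not in the units I measure in: shifts go in shares of 600 mm and turns go in shares of 2 rad. I convert before sending: -137.5 mm / 600 = -0.2292, 33.5 mm / 600 = 0.0558, -0.28 rad / 2 = -0.14.

Call:
drive_tool([
  [0.0383,-0.0458,0.011,0,0,-0.028,1],
  [0.0783,-0.0917,0.0217,0,0,-0.056,1],
  [0.1167,-0.1375,0.0333,0,0,-0.084,1],
  [0.1567,-0.1833,0.0442,0,0,-0.112,1],
  [0.195,-0.2292,0.0558,0,0,-0.14,1],
], grip_force=20)

```text
t: 2.42
ee_pos: [0.2265, -0.446, 0.2196]
orientation: [180.0, 0.0, 29.5]
force: [0.2, -1.3, 0.9]
grip_width: 0.0257
grip_force: 0.0
```

Converted, 150 mm / 600 = 0.25, 120 mm / 600 = 0.2, -0.28 rad / 2 = -0.14.

Call:
drive_tool([
  [0.05,-0.0333,0.011,0,0,-0.028,1],
  [0.1,-0.0667,0.0217,0,0,-0.056,1],
  [0.15,-0.1,0.0333,0,0,-0.084,1],
  [0.2,-0.1333,0.0442,0,0,-0.112,1],
  [0.25,-0.1667,0.055,0,0,-0.14,1],
])

```text
t: 2.83
ee_pos: [0.3081, -0.2854, 0.1867]
orientation: [180.0, 0.0, 45.5]
force: [1.9, -0.8, -0.0]
grip_width: 0.0
grip_force: 0.0
```

Converted, 171.5 mm / 600 = 0.2858, 137 mm / 600 = 0.2283, -0.28 rad / 2 = -0.14.

Call:
drive_tool([
  [0.0567,-0.0183,0.011,0,0,-0.028,1],
  [0.115,-0.0367,0.0217,0,0,-0.056,1],
  [0.1717,-0.055,0.0333,0,0,-0.084,1],
  [0.2283,-0.0733,0.0442,0,0,-0.112,1],
  [0.2858,-0.0917,0.055,0,0,-0.14,1],
])

```text
t: 3.25
ee_pos: [0.3895, -0.1247, 0.1538]
orientation: [180.0, 0.0, 61.6]
force: [1.0, -1.2, 0.2]
grip_width: 0.0001
grip_force: 0.0
```

Run:
```python
from h import *
plan([(.471,.0345,.12,77.3)])
```

```text
t=3.25 p=[ 0.3895 -0.1247  0.1538] rpy=[179.95   0.    61.55] F=[ 1.  -1.2  0.2] gw=0.0001 q=[ 38.7  11.6 -27.5 126.2   7.7  43.7 -22.4]
[178.8  -4.2  33.8] [ 8.000e-04  1.000e-04 -2.749e-01]
```

Converted, 179 mm / 600 = 0.2983, -4.2 mm / 600 = -0.007, -0.275 rad / 2 = -0.1375.

Call:
drive_tool([
  [0.06,-0.0017,0.0117,0,0,-0.0275,1],
  [0.12,-0.0033,0.0233,0,0,-0.055,1],
  [0.1783,-0.005,0.0333,0,0,-0.0825,1],
  [0.2383,-0.0067,0.045,0,0,-0.11,1],
  [0.2983,-0.007,0.0567,0,0,-0.1375,1],
])

```text
t: 3.67
ee_pos: [0.4716, 0.0346, 0.1196]
orientation: [180.0, -0.0, 77.3]
force: [0.6, -1.0, 0.1]
grip_width: 0.0005
grip_force: 0.0
```

Run:
```python
from h import *
plan([(.471,.0345,.09,77.3)])
S={c:cam(c) for c in("scene","top")}
cv2.imwrite("pics/v3.png",np.hstack([cv2.resize(S["top"]["image"][150:242,204:294],None,fx=4.4,fy=4.4,interpolation=cv2.INTER_CUBIC),cv2.resize(S["scene"]["image"][150:242,220:310],None,fx=4.4,fy=4.4,interpolation=cv2.INTER_CUBIC)]))
p=r.state()["ee_pos"]
for c in S: print(c,"tip proj",proj(S[c],[p[0],p[1],p[2]-.022]),"below at .05",proj(S[c],[p[0],p[1],.05]))
```

```text
t=3.67 p=[0.4716 0.0346 0.1196] rpy=[179.97  -0.    77.3 ] F=[ 0.6 -1.   0.1] gw=0.0005 q=[ 19.8  22.5 -32.5 119.2  17.6  42.9 -36.5]
[-0.2 -0.6 29.6] [ 0.0005 -0.      0.    ]
scene tip proj [[268.93006231 209.79951391]] below at .05 [[268.98518347 220.50295419]]
top tip proj [[246.82536501 218.66251423]] below at .05 [[247.15973947 218.67796043]]
```

View pics/v3.png

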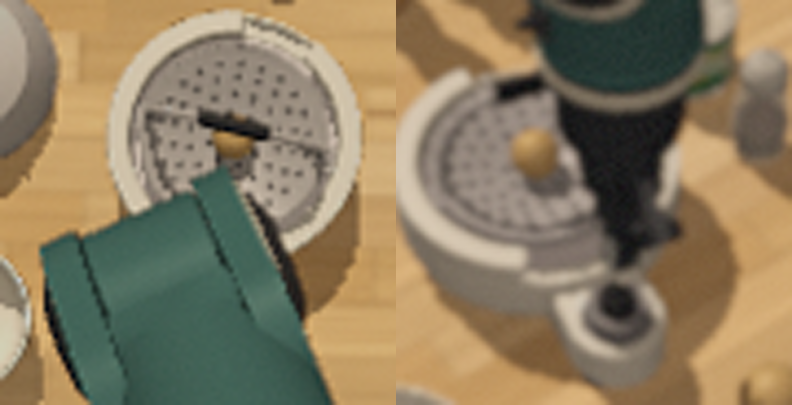

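Converted, 36 mm / 600 = 0.06, 33 mm / 600 = 0.055.

Call:
drive_tool([
  [0,-0.0008,0.015,0,0,0,1],
  [0,-0.0008,0.03,0,0,0,1],
  [0,-0.0008,0.045,0,0,0,1],
  [0,-0.0008,0.055,0,0,0,1],
  [0,-0.0008,0.06,0,0,0,1],
])

```text
t: 4.18
ee_pos: [0.4699, 0.0321, 0.0827]
orientation: [-179.9, 0.0, 77.1]
force: [-1.2, -2.5, 4.1]
grip_width: 0.0002
grip_force: 1.9
```

Converted, 3 mm / 600 = 0.005, 2 mm / 600 = 0.0033.

Call:
drive_tool([
  [0,0,0.0017,0,0,0,1],
  [0,0,0.0033,0,0,0,1],
  [0,0,0.005,0,0,0,1],
])

```text
t: 4.43
ee_pos: [0.4705, 0.0328, 0.081]
orientation: [180.0, 0.0, 77.1]
force: [-3.2, -2.7, 10.8]
grip_width: 0.0003
grip_force: 5.7
```

Run:
```python
from h import *
plan([(.4715,.0345,.078,77.3)])
S={c:cam(c) for c in("scene",)}
s=S["scene"]
cv2.imwrite("pics/v4.png",cv2.resize(s["image"][190:240,240:300],None,fx=10,fy=10,interpolation=cv2.INTER_CUBIC))
p=r.state()["ee_pos"]
print(proj(s,[p[0],p[1],p[2]-.022]))
```

```text
t=4.43 p=[0.4705 0.0328 0.081 ] rpy=[1.7999e+02 1.0000e-02 7.7140e+01] F=[-3.2 -2.7 10.8] gw=0.0003 q=[ 17.8  26.3 -30.2 120.5  21.1  38.3 -39.4]
[1.9 0.6 3. ] [ 0.0001  0.0002 -0.0028]
[[270.93566775 218.06401706]]
```

View pics/v4.png

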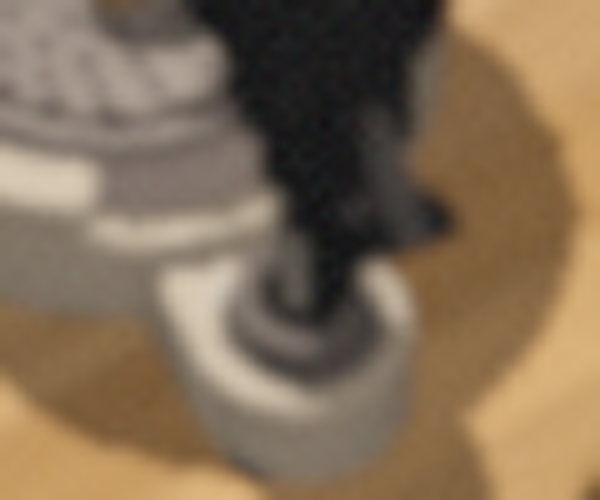

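Converted, 2 mm / 600 = 0.0033, 1 mm / 600 = 0.0017.

Call:
drive_tool([
  [0.0017,0.0008,0.0017,0,0,0,1],
  [0.0017,0.0008,0.0033,0,0,0,1],
  [0.0017,0.0008,0.0033,0,0,0,1],
])

```text
t: 4.73
ee_pos: [0.4709, 0.0329, 0.0802]
orientation: [-180.0, 0.2, 77.1]
force: [-20.2, -9.6, 52.3]
grip_width: -0.0001
grip_force: 25.8
```

Converted, 2 mm / 600 = 0.0033, 1 mm / 600 = 0.0017.

Call:
drive_tool([
  [0,0,0.0017,0,0,0,1],
  [0,0,0.0033,0,0,0,1],
  [0,0,0.0033,0,0,0,1],
])

```text
t: 4.98
ee_pos: [0.4711, 0.0329, 0.0795]
orientation: [180.0, 0.2, 77.1]
force: [-33.0, -12.4, 91.3]
grip_width: -0.0003
grip_force: 45.3
```

Converted, -5 mm / 600 = -0.0083, -4 mm / 600 = -0.0067.

Call:
drive_tool([
  [0,0,-0.0033,0,0,0,1],
  [0,0,-0.0067,0,0,0,1],
  [0,0,-0.0083,0,0,0,1],
  [0,0,-0.0083,0,0,0,1],
])

```text
t: 5.32
ee_pos: [0.4715, 0.0338, 0.0823]
orientation: [179.9, -0.0, 77.1]
force: [-0.7, -3.4, 4.6]
grip_width: -0.0
grip_force: 2.0
```

Converted, -1 mm / 600 = -0.0017.

Call:
drive_tool([
  [0,0,-0.0017,0,0,0,1],
  [0,0,-0.0017,0,0,0,1],
])

```text
t: 5.48
ee_pos: [0.4715, 0.0338, 0.083]
orientation: [180.0, -0.0, 77.2]
force: [-1.0, -2.6, 4.9]
grip_width: -0.0
grip_force: 1.8
```

Converted, -1 mm / 600 = -0.0017.

Call:
drive_tool([
  [0,0,-0.0017,0,0,0,1],
  [0,0,-0.0017,0,0,0,1],
])

```text
t: 5.65
ee_pos: [0.4714, 0.034, 0.0839]
orientation: [180.0, -0.0, 77.2]
force: [1.0, -1.9, 3.5]
grip_width: 0.0001
grip_force: 1.6
```

Converted, -1 mm / 600 = -0.0017.

Call:
drive_tool([
  [0,0,-0.0017,0,0,0,1],
  [0,0,-0.0017,0,0,0,1],
])

```text
t: 5.82
ee_pos: [0.4714, 0.0341, 0.0849]
orientation: [180.0, -0.0, 77.2]
force: [1.1, -0.9, 3.1]
grip_width: -0.0002
grip_force: 1.3
```

Converted, -2 mm / 600 = -0.0033.

Call:
drive_tool([
  [0,0,-0.0033,0,0,0,1],
  [0,0,-0.0033,0,0,0,1],
])

```text
t: 5.98
ee_pos: [0.4712, 0.0341, 0.087]
orientation: [-180.0, -0.0, 77.2]
force: [0.7, 0.5, 1.0]
grip_width: 0.0
grip_force: 0.7
```

Converted, -2 mm / 600 = -0.0033.

Call:
drive_tool([
  [0,0,-0.0033,0,0,0,1],
  [0,0,-0.0033,0,0,0,1],
])

```text
t: 6.15
ee_pos: [0.4711, 0.0341, 0.0889]
orientation: [-180.0, -0.0, 77.2]
force: [0.5, 0.5, 1.0]
grip_width: -0.0
grip_force: 0.0
```

Converted, -3 mm / 600 = -0.005.

Call:
drive_tool([
  [0,0,-0.005,0,0,0,1],
  [0,0,-0.005,0,0,0,1],
])

```text
t: 6.32
ee_pos: [0.4713, 0.034, 0.0921]
orientation: [180.0, -0.0, 77.2]
force: [1.0, 0.2, 0.2]
grip_width: 0.0
grip_force: 0.0
```

Converted, -108 mm / 600 = -0.18, -105 mm / 600 = -0.175.

Call:
drive_tool([
  [0,0,-0.0583,0,0,0,1],
  [0,0,-0.1167,0,0,0,-1],
  [0,0.0083,-0.175,0,0,0,-1],
  [0.0017,0.0583,-0.18,0,0,0,-1],
  [0.0033,0.1167,-0.18,0,0,0,-1],
])

```text
t: 6.73
ee_pos: [0.5411, 0.0201, 0.2031]
orientation: [179.7, 0.0, 77.2]
force: [-0.3, -0.9, -0.6]
grip_width: 0.0482
grip_force: 0.0
```

Converted, 58.5 mm / 600 = 0.0975, 50 mm / 600 = 0.0833.

Call:
drive_tool([
  [0.0008,0.05,0,0,0,0,-1],
  [0.0008,0.0833,0,0,0,0,-1],
  [0.0008,0.0975,0,0,0,0,-1],
  [0.0008,0.0975,0,0,0,0,-1],
])

```text
t: 7.07
ee_pos: [0.5978, 0.0076, 0.1992]
orientation: [-180.0, -0.0, 77.1]
force: [-0.3, 0.3, 0.1]
grip_width: 0.0851
grip_force: 0.0
```

Run:
```python
from h import *
plan([(.597,.008,.16,77.2)])
S={c:cam(c) for c in("scene","top")}
cv2.imwrite("pics/v5.png",np.hstack([cv2.resize(S["top"]["image"][140:232,214:304],None,fx=4.4,fy=4.4,interpolation=cv2.INTER_CUBIC),cv2.resize(S["scene"]["image"][140:232,205:295],None,fx=4.4,fy=4.4,interpolation=cv2.INTER_CUBIC)]))
```

```text
t=7.07 p=[0.5978 0.0076 0.1992] rpy=[-1.7996e+02 -3.0000e-02  7.7130e+01] F=[-0.3  0.3  0.1] gw=0.0851 q=[ 20.9  27.7 -32.3  98.6  16.9  58.7 -30.2]
[ 0.2 -0.9 39.2] [-0.0007 -0.0006 -0.0013]
```

View pics/v5.png

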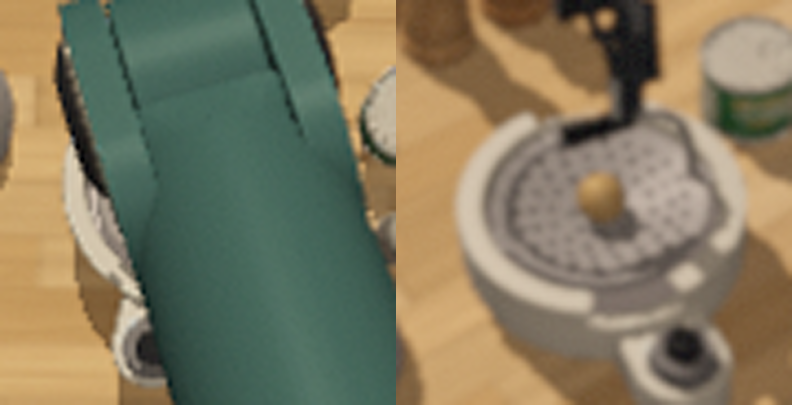

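Converted, 61 mm / 600 = 0.1017, 54 mm / 600 = 0.09.

Call:
drive_tool([
  [0,-0.0005,0.0333,0,0,0,-1],
  [0,-0.001,0.0667,0,0,0,-1],
  [0,-0.0015,0.09,0,0,0,-1],
  [0,-0.0015,0.1017,0,0,0,-0.3],
  [0,-0.0015,0.1017,0,0,0,0.4],
], grip_force=30)

```text
t: 7.58
ee_pos: [0.5948, 0.0083, 0.1379]
orientation: [-179.9, 0.0, 77.2]
force: [-0.2, -0.7, 0.8]
grip_width: 0.0637
grip_force: 0.0
```

Call:
drive_tool([
  [0,0,0,0,0,0,0.5],
  [0,0,0,0,0,0,0.54],
  [0,0,0,0,0,0,0.58],
  [0,0,0,0,0,0,0.61],
  [0,0,0,0,0,0,0.62],
])

```text
t: 8.0
ee_pos: [0.5964, 0.008, 0.1393]
orientation: [180.0, -0.0, 77.2]
force: [0.0, -0.2, 0.5]
grip_width: 0.0167
grip_force: 0.0
```

Run:
```python
from h import *
plan([(.597,.008,.138,77.2)])
s=cam("scene")
cv2.imwrite("pics/v6.png",cv2.resize(s["image"][140:215,210:285],None,fx=7,fy=7,interpolation=cv2.INTER_CUBIC))
```

```text
t=8.00 p=[0.5964 0.008  0.1393] rpy=[ 1.7996e+02 -1.0000e-02  7.7160e+01] F=[ 0.  -0.2  0.5] gw=0.0167 q=[ 19.5  31.7 -30.7 101.3  19.8  52.4 -32.5]
[0.1 0.6 1.3] [ 0.0007 -0.0001 -0.0006]
```

View pics/v6.png

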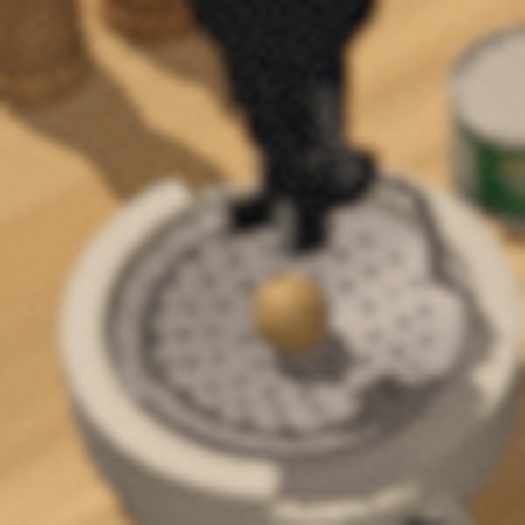

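Converted, 0.5 mm / 600 = 0.0008.

Call:
drive_tool([
  [0,0,0.0008,0,0,0,0.65],
  [0,0,0.0008,0,0,0,0.67],
  [0,0,0.0008,0,0,0,0.69],
  [0,0,0.0008,0,0,0,0.71],
  [0,0,0.0008,0,0,0,0.73],
])

```text
t: 8.47
ee_pos: [0.5963, 0.0081, 0.1383]
orientation: [180.0, -0.0, 77.2]
force: [2.8, -0.4, 0.9]
grip_width: 0.0117
grip_force: 14.0
```

Call:
drive_tool([
  [0,0,0,0,0,0,0.76],
  [0,0,0,0,0,0,0.8],
  [0,0,0,0,0,0,0.9],
  [0,0,0,0,0,0,1],
  [0,0,0,0,0,0,1],
])

```text
t: 8.88
ee_pos: [0.5963, 0.008, 0.1384]
orientation: [180.0, -0.0, 77.2]
force: [3.9, -1.2, 0.7]
grip_width: 0.0113
grip_force: 29.7
```

Converted, 0.7 mm / 600 = 0.0012, 0.6 mm / 600 = 0.001, -0.2 rad / 2 = -0.1.

Call:
drive_tool([
  [0,0.001,0,0,0,-0.01,1],
  [0,0.0012,0,0,0,-0.03,1],
  [0,0.0012,0,0,0,-0.055,1],
  [0,0.0012,0,0,0,-0.08,1],
  [0,0.0012,0,0,0,-0.1,1],
], grip_force=40)

```text
t: 9.3
ee_pos: [0.5964, 0.0083, 0.1381]
orientation: [-179.9, -0.0, 88.8]
force: [0.4, 1.4, 1.3]
grip_width: 0.0112
grip_force: 40.5
```

Run:
```python
from h import *
plan([(.597,.007,.138,88)]); print(r.state()["wrist_torque"])
```

```text
t=9.30 p=[0.5964 0.0083 0.1381] rpy=[-1.7993e+02 -3.0000e-02  8.8840e+01] F=[0.4 1.4 1.3] gw=0.0112 q=[ 21.3  32.5 -33.3 101.2  21.6  52.9 -22.3]
[-1.3  0.6  0.1] [-0.0012 -0.0005  0.0147]
[ 0.43577425 -0.03583888 -0.07820848]
```

Turning freely with low forces; continue.

Converted, -0.25 rad / 2 = -0.125.

Call:
drive_tool([
  [0,0,0,0,0,-0.025,1],
  [0,0,0,0,0,-0.05,1],
  [0,0,0,0,0,-0.075,1],
  [0,0,0,0,0,-0.1,1],
  [0,0,0,0,0,-0.125,1],
])

```text
t: 9.72
ee_pos: [0.5967, 0.0083, 0.1382]
orientation: [-180.0, -0.0, 103.2]
force: [2.3, 3.1, 0.6]
grip_width: 0.0112
grip_force: 40.5
```

Converted, -0.25 rad / 2 = -0.125.

Call:
drive_tool([
  [0,0,0,0,0,-0.025,1],
  [0,0,0,0,0,-0.05,1],
  [0,0,0,0,0,-0.075,1],
  [0,0,0,0,0,-0.1,1],
  [0,0,0,0,0,-0.125,1],
])

```text
t: 10.13
ee_pos: [0.5969, 0.0083, 0.1384]
orientation: [180.0, -0.0, 117.5]
force: [2.7, 1.9, 0.7]
grip_width: 0.011
grip_force: 40.7
```

Converted, 0.5 mm / 600 = 0.0008, 0.3 mm / 600 = 0.0005, -0.25 rad / 2 = -0.125.

Call:
drive_tool([
  [0,0.0005,0,0,0,-0.025,1],
  [0,0.0008,0,0,0,-0.05,1],
  [0,0.0008,0,0,0,-0.075,1],
  [0,0.0008,0,0,0,-0.1,1],
  [0,0.0008,0,0,0,-0.125,1],
])

```text
t: 10.55
ee_pos: [0.5974, 0.0085, 0.1383]
orientation: [180.0, -0.0, 131.8]
force: [3.4, 1.4, 1.3]
grip_width: 0.0114
grip_force: 40.6
```

Converted, -0.25 rad / 2 = -0.125.

Call:
drive_tool([
  [0,0,0,0,0,-0.025,1],
  [0,0,0,0,0,-0.05,1],
  [0,0,0,0,0,-0.075,1],
  [0,0,0,0,0,-0.1,1],
  [0,0,0,0,0,-0.125,1],
])

```text
t: 10.97
ee_pos: [0.5975, 0.0085, 0.1384]
orientation: [180.0, -0.0, 146.1]
force: [3.4, 2.2, 1.5]
grip_width: 0.0112
grip_force: 40.7
```

Converted, -0.19 rad / 2 = -0.095.

Call:
drive_tool([
  [0,0,0,0,0,-0.025,1],
  [0,0,0,0,0,-0.05,1],
  [0,0,0,0,0,-0.07,1],
  [0,0,0,0,0,-0.085,1],
  [0,0,0,0,0,-0.095,1],
])

```text
t: 11.38
ee_pos: [0.5976, 0.0086, 0.1385]
orientation: [179.9, 0.0, 157.0]
force: [4.3, 1.6, 1.9]
grip_width: 0.0116
grip_force: 40.9
```

Run:
```python
from h import *
plan([(.597,.007,.138,169)]); print(r.state()["wrist_torque"])
```

```text
t=11.38 p=[0.5976 0.0086 0.1385] rpy=[1.7994e+02 1.0000e-02 1.5696e+02] F=[4.3 1.6 1.9] gw=0.0116 q=[ 31.6  37.5 -48.5 100.8  32.9  57.   37.3]
[-0.1 -1.7  0.5] [ 0.0011  0.0004 -0.2102]
[ 0.59206697 -1.17334936 -0.21630362]
```

Converted, -0.5 mm / 600 = -0.0008, -0.3 mm / 600 = -0.0005, -0.175 rad / 2 = -0.0875.

Call:
drive_tool([
  [-0.0005,0.0002,0,0,0,-0.015,1],
  [-0.0008,0.0003,0,0,0,-0.035,1],
  [-0.0008,0.0003,0,0,0,-0.055,1],
  [-0.0008,0.0003,0,0,0,-0.0725,1],
  [-0.0008,0.0003,0,0,0,-0.0875,1],
])

```text
t: 11.8
ee_pos: [0.598, 0.0086, 0.1384]
orientation: [179.9, 0.0, 167.0]
force: [3.7, 3.4, 2.1]
grip_width: 0.0114
grip_force: 40.8
```

Converted, -0.05 rad / 2 = -0.025.

Call:
drive_tool([
  [0,0,0,0,0,-0.0075,1],
  [0,0,0,0,0,-0.015,1],
  [0,0,0,0,0,-0.02,1],
  [0,0,0,0,0,-0.025,1],
  [0,0,0,0,0,-0.025,1],
])

```text
t: 12.22
ee_pos: [0.598, 0.0085, 0.1385]
orientation: [180.0, 0.0, 169.7]
force: [3.5, 3.1, 3.1]
grip_width: 0.0114
grip_force: 41.2
```

Run:
```python
from h import *
plan([(.597,.007,.138,169)]); print(r.state()["wrist_torque"])
```

```text
t=12.22 p=[0.598  0.0085 0.1385] rpy=[1.7996e+02 1.0000e-02 1.6974e+02] F=[3.5 3.1 3.1] gw=0.0114 q=[ 33.3  38.7 -51.3 100.7  35.1  58.   48.5]
[ 0.7 -1.7  0.5] [0.0008 0.0002 0.013 ]
[ 0.9183538  -1.04708378 -0.36999092]
```

Converted, -0.03 rad / 2 = -0.015.

Call:
drive_tool([
  [0,0,0,0,0,-0.0075,1],
  [0,0,0,0,0,-0.015,1],
  [0,0,0,0,0,-0.015,1],
])

```text
t: 12.47
ee_pos: [0.598, 0.0085, 0.1385]
orientation: [180.0, 0.0, 171.4]
force: [3.9, 2.9, 3.7]
grip_width: 0.011
grip_force: 48.7
```

Run:
```python
from h import *
plan([(.597,.007,.138,169)]); print(r.state()["wrist_torque"])
s=cam("scene")
cv2.imwrite("pics/v7.png",cv2.resize(s["image"][140:215,210:285],None,fx=7,fy=7,interpolation=cv2.INTER_CUBIC))
```

```text
t=12.47 p=[0.598  0.0085 0.1385] rpy=[1.7995e+02 1.0000e-02 1.7144e+02] F=[3.9 2.9 3.7] gw=0.0110 q=[ 33.6  38.9 -51.6 100.6  35.4  58.2  50. ]
[ 0.8 -1.6  0.5] [0.0008 0.0002 0.0426]
[ 0.84326419 -0.87489625 -0.97332226]
```

View pics/v7.png

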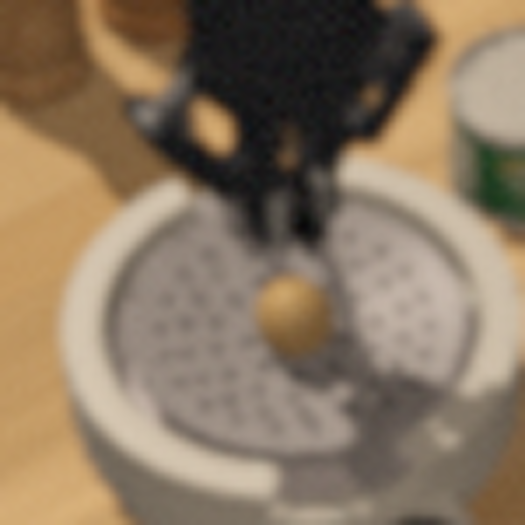

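Converted, -6 mm / 600 = -0.01, -3 mm / 600 = -0.005, 0.025 rad / 2 = 0.0125.

Call:
drive_tool([
  [-0.0003,0.0003,0,0,0,0.006,1],
  [-0.0007,0.0007,0,0,0,0.0125,1],
  [-0.0007,0.0007,-0.0017,0,0,0.0125,1],
  [-0.0007,0.0007,-0.005,0,0,0.0125,1],
  [-0.0007,0.0007,-0.01,0,0,0.0125,1],
])

```text
t: 12.93
ee_pos: [0.5977, 0.0083, 0.1437]
orientation: [-180.0, -0.1, 170.0]
force: [1.6, 3.7, -7.4]
grip_width: 0.0115
grip_force: 40.5
```

Run:
```python
from h import *
plan([(.598,.0085,.238,169.7)]); print(r.state()["wrist_torque"])
```

```text
t=12.93 p=[0.5977 0.0083 0.1437] rpy=[-1.7999e+02 -9.0000e-02  1.7000e+02] F=[ 1.6  3.7 -7.4] gw=0.0115 q=[ 33.5  38.4 -51.6 100.4  34.7  58.6  49. ]
[ -0.1   0.2 -94.3] [-0.0002 -0.0016  0.0052]
[ 0.70409424 -0.69560833 -0.44645547]
```

Converted, -10 mm / 600 = -0.0167, -8 mm / 600 = -0.0133.

Call:
drive_tool([
  [0,0,-0.0033,0,0,0,1],
  [0,0.0003,-0.0067,0,0,0,1],
  [0,0.0007,-0.01,0,0,0,1],
  [0,0.0007,-0.0133,0,0,0,1],
  [0,0.0007,-0.0167,0,0,0,1],
])

```text
t: 13.35
ee_pos: [0.5983, 0.0085, 0.1545]
orientation: [-180.0, -0.0, 170.0]
force: [-0.1, -0.3, -3.9]
grip_width: 0.0112
grip_force: 39.8
```

Run:
```python
from h import *
plan([(.598,.0085,.238,169.7)]); print(r.state()["wrist_torque"])
s=cam("scene")
cv2.imwrite("pics/v8.png",cv2.resize(s["image"][140:215,210:285],None,fx=7,fy=7,interpolation=cv2.INTER_CUBIC))
```

```text
t=13.35 p=[0.5983 0.0085 0.1545] rpy=[-1.7997e+02 -1.0000e-02  1.6999e+02] F=[-0.1 -0.3 -3.9] gw=0.0112 q=[ 33.9  37.7 -52.1 100.   34.1  59.6  49.4]
[  0.3  -0.1 -83.5] [-0.0006 -0.0001  0.005 ]
[-0.0066008  -0.02024389  0.00282465]
```

View pics/v8.png

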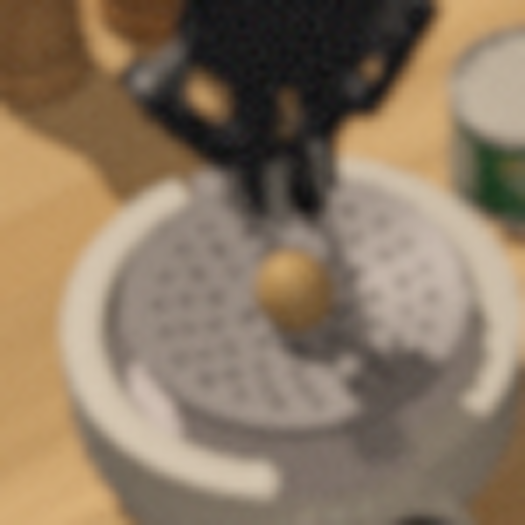

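Converted, -31 mm / 600 = -0.0517, -23 mm / 600 = -0.0383.

Call:
drive_tool([
  [0,0,-0.005,0,0,0,1],
  [0,0,-0.0133,0,0,0,1],
  [0,0,-0.025,0,0,0,1],
  [0,0,-0.0383,0,0,0,1],
  [0,0,-0.0517,0,0,0,1],
])

```text
t: 13.82
ee_pos: [0.5984, 0.0089, 0.1863]
orientation: [180.0, 0.0, 170.0]
force: [-0.2, -0.3, -3.2]
grip_width: 0.011
grip_force: 39.8
```

Converted, -39 mm / 600 = -0.065, -32 mm / 600 = -0.0533.

Call:
drive_tool([
  [0,0,-0.0133,0,0,0,1],
  [0,0,-0.0267,0,0,0,1],
  [0,0,-0.04,0,0,0,1],
  [0,0,-0.0533,0,0,0,1],
  [0,0,-0.065,0,0,0,1],
])

```text
t: 14.23
ee_pos: [0.5984, 0.0089, 0.2253]
orientation: [180.0, 0.0, 170.0]
force: [0.6, -0.3, -3.1]
grip_width: 0.0114
grip_force: 39.8
```

Converted, -15 mm / 600 = -0.025, -14.5 mm / 600 = -0.0242.

Call:
drive_tool([
  [0,0,-0.01,0,0,0,1],
  [0,0,-0.0167,0,0,0,1],
  [0,0,-0.0217,0,0,0,1],
  [0,0,-0.0242,0,0,0,1],
  [0,0,-0.025,0,0,0,1],
])

```text
t: 14.65
ee_pos: [0.5984, 0.0088, 0.2393]
orientation: [180.0, -0.0, 170.0]
force: [-0.7, -0.9, -3.6]
grip_width: 0.011
grip_force: 39.8
```

Call:
drive_tool([
  [0,0,0,0,0,0,1],
  [0,0,0,0,0,0,1],
  [0,0,0,0,0,0,1],
  [0,0,0,0,0,0,1],
  [0,0,0,0,0,0,1],
])

```text
t: 15.07
ee_pos: [0.5983, 0.0088, 0.2392]
orientation: [180.0, -0.0, 170.0]
force: [0.6, 0.6, -3.3]
grip_width: 0.0114
grip_force: 39.8
```

Run:
```python
from h import *
plan([(.598,.0085,.238,169.7)]); print(r.state()["wrist_torque"])
S={c:cam(c) for c in("scene","top")}
cv2.imwrite("pics/v9.png",np.hstack([cv2.resize(S["scene"]["image"][120:220,200:300],None,fx=4,fy=4,interpolation=cv2.INTER_CUBIC),cv2.resize(S["top"]["image"][120:270,160:310],None,fx=2.6667,fy=2.6667,interpolation=cv2.INTER_CUBIC)]))
```

```text
t=15.07 p=[0.5983 0.0088 0.2392] rpy=[ 1.7999e+02 -1.0000e-02  1.6998e+02] F=[ 0.6  0.6 -3.3] gw=0.0114 q=[ 36.7  32.4 -56.1  95.9  28.8  67.4  53.2]
[ 0.3 -0.4  1.2] [ 0.0001 -0.0003  0.005 ]
[0.00530415 0.00274185 0.05307821]
```

View pics/v9.png

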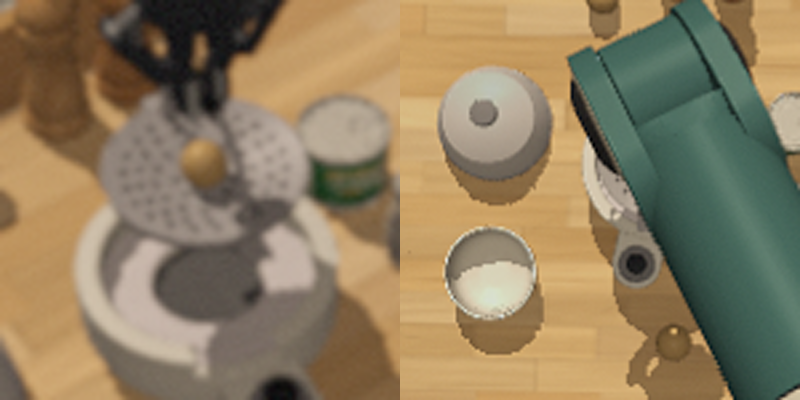

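The tray hangs level over the steamer with the potato in its middle (crop 203,163). The button is back up, and the lid and bowl are undisturbed. The lift is 10 cm and the arm is still.

```bash
python3 -c "
from workcell import r
print(r.hand_in())"
```

```text
the job is handed in; nothing more can be done
None
```

The job is handed in at about 15 s: the button was pressed fully (fingertip push peaked near 92 N) and sprang back, and the tray, turned to its stop and lifted 10 cm, is held level over the steamer with the potato in its middle.

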